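Load a bracket into the dust booth and start the extractor

ROBOT

A 6-joint arm with a two-finger parallel gripper is mounted at the origin on the work surface. World frame = base frame: x ahead of the robot, y to its left, z up, the work surface at z = 0. Lengths are in m, angles in rad, forces in N, time in s.
With the tool pointing down it reaches from about 0.325 to 0.9 m from the base axis. Payload 6.1 kg.
Tool frame: the origin (TCP) lies on the centre line of the jaws, within the pads' length; the fingertips stand 8 mm ahead of it and the grasp point (between the pads) lies 11 mm behind it; z points along the fingers, y is the line along which they close (so a half turn about z gives the same grasp; the last joint's range is limited). The gripper opens to 85 mm and grips with 20 to 120 N. Pads are 22 mm wide; open, the fingers measure 114 mm over their backs; the gripper's body (76 mm by 85 mm) begins 54 mm behind the grasp point. The pads swing forward as they close: fully open they stand 13 mm farther back than shut.
Start: joints at [-1.425, 0.22, 1.526, -0, 1.395, -0.126], TCP at [0.168, -0.602, 0.201] pointing down, gripper open.
Joint ranges: [-2.98, 2.98], [-0.91, 2.08], [0.09, 2.57], [-1.24, 4.39], [0.2, 2.65], [-2.68, 2.68]. Speed limits (rad/s): [2.57, 2.57, 3.01, 3.14, 3.14, 3.14].

INTERFACE

Orientations are given as a unit quaternion [w, x, y, z].
In Python, from plant import bot gives the robot as it stands.
- The arm moves only by the shell command python3 inch.py 'ROWS' [OPENING]. ROWS is a JSON list of rows, 1 to 12 of them, each an object with the fields tx, ty, tz (the shift in m), yaw (a turn about the tool's z in rad); a field left out counts as zero; each row is the pose to reach, as a shift and turn from the pose commanded when the command began, along the tool's axes at that moment; what a row does not reach only later rows make up. A row lasts 1/10 s, in which the tool goes at most 0.05 m and 0.15 rad, less where a joint would pass 70% of its speed; a pose out of reach is approached as far as the arm can. OPENING is the opening from 0.0 (shut) to 1.0 (fully open), set as the command begins (- or left out keeps the last). The fingers move at their own pace and stop on an object; the grip force is fixed at half the most. Time passes only in rows, so rows that do not move let the fingers close. It prints the time, the measured TCP pose, the force, the opening and the grip force at its end. Input that does not fit is refused with a message, and nothing moves.
- bot.get_obs(): the state, without advancing time (a new reading comes with each control period).
- bot.grab_frame(name): name is "side" or "top"; returns a dict with "pixels" (420x560x3 uint8, red, green, blue), "z_map" (420x560 float32, m along the optical axis (not along the pixel's ray), 0 where there is no reading), "vfov" (degrees; the focal length in pixels is half the picture's height over the tangent of half this angle, whatever the lens; pixels are square), "cx", "cy" (the principal point, pixels), "pose" (4x4, takes a point from camera to world coordinates). Camera axes: x right, y up, looking along -z (the intrinsics and any distortion apply to the point x, -y, -z); pixel columns grow to the right and rows downward; lengths in m; the calibration is good to about 2 mm. A picture is of the moment at which its call begins.
- bot.finish_job(): hands the job in; it is judged then, once.
The state is a dict: "clock": time; "joint_pos": joint angles; "dq": joint speeds; "effort": joint torques, N m; "ee_pos": TCP position; "eef_rot": TCP orientation; "force": force on the tool from outside, world axes, zero at the start; "moment": the same for the moment, N m; "opening": opening from 0.0 (shut) to 1.0 (fully open); "grip_force": force on a finger pad.
Only numpy, scipy, OpenCV 4.12 (cv2) and the standard library are available. Lean on these libraries where they do the work, as an engineer would, in place of code of your own. Each camera call takes 0.05 s, during which the arm holds its last target. There are 200 camera calls.

TASK

Pass the aluminium bracket through the open port in the sloping front of the dust booth without anything touching the port's orange rim, and set it down gently, right way up and flat on the steel rest inside, wholly past the rim and let go. Then start the extractor: turn the key on the yellow control box clockwise against its spring as far as it goes, keep it there for about half a second, and let it spring back to run. Leave the other things on the bench where they are.

Things in the scene. Friction and masses are not known exactly. Their poses are not given: they have to be found in the camera images.
- bracket: loose aluminium bracket, about 0.24 kg: a box section 110 mm long (x -59 to 51), 30 wide, 50 high, with an upright end plate 8 mm thick (x 51 to 59), 90 wide (y), 60 high on its +x end, flush underneath; it stands on that flat face. Origin: centre of its underside; x runs towards the plate, z up. Centre of mass 25 to 30 mm from the origin towards the plate. Grip it by the section's flat sides
- bracket_tail (a point): middle of the top edge of the bracket's tail, the open end of the section away from the plate (-59, 0, 50 mm in the bracket's frame)
- bracket_plate (a point): middle of the top edge of the end plate's outer face (59, 0, 60 mm in the bracket's frame)
- booth: fixed dust booth, grey sides, clear front, roof and rear, 360 mm wide (y). Origin: on the bench straight below the port's centre; x points into the booth, z up. Front: upright lip 70 mm high at x = -95 mm, then a clear panel rising at 45 degrees away from the robot to the roof, 290 mm high, at x = 125 mm; rear at x = 235 mm
- port: the port's rim: an orange bead, round, 12 mm thick, round the opening in the 45 degree panel. Clear opening inside the bead: 130 mm up the slope, 150 mm wide, corner radius 29 mm. Origin: centre of the opening in the mid plane of panel (5 mm thick) and bead, 165 mm above the bench; x points up the slope, y to the left looking in, z square to the panel, outwards (towards the robot and up)
- rest_low (a point): fixed point of the booth 98 mm above the bench, under the middle of the flat, level steel rest inside (180 mm along the booth's x, 160 mm along y, axes as the booth's). The rest's height is set afresh for every job: its top is 0 to 15 mm above this point, is not measured and has to be felt. It does not sink under the bracket
- console: fixed yellow control box, 140 (x) x 100 x 70 mm high, with the key and a red mushroom button (fixed, 94 mm high, 75 mm beyond the key) on top. Origin: centre of its underside; the key's upright axis is at x = -30 mm, y = 0; x points from the key to the button's side
- key_grip (a point): middle of the key's black head, on its upright turning axis, 105 mm above the bench. The head is 34 mm long, 10 mm thick and 30 mm high (90 to 120 mm above the bench); x runs along its length, the same way as the control box's x when the key is at run
- key (a joint): angle of the key: 0 at run (its rest position, head along the control box's x), grows clockwise seen from above to the stop at 1.05 rad (start). A spring drives it back to 0: 0.05 N m at run, 0.26 N m at the stop
- magnet: bystander: flat red six-sided welding magnet, 106 x 117 mm, 16 mm high, lying on the bench. Origin: centre of its underside
- arch_magnet: bystander: red welding magnet with an arched handle, 120 mm long, 86 mm high. Origin: centre of its underside
- wire_brush: bystander: brush with a wooden handle lying on the bench. Origin: under its middle
- chip_hammer: bystander: hammer lying on the bench. Origin: under its middle
- spray_can: bystander: spray can, 64 mm across, 190 mm high. Origin: centre of its underside
- fillers: bystander: open steel tin, 68 mm across, 90 mm high, with brass filler rods up to 165 mm. Origin: centre of its underside

How it is judged:
On the way, in this order (a step that is already met when the one before it is completed fails the run):
1. the bracket stands flat on the rest, wholly inside the booth, let go (z of each of bracket_tail, bracket_plate in the frame of port below -0.008 m and z of bracket in the frame of booth between 0.094 and 0.117 m and angle between bracket's own z axis and vertical below 0.06 rad and contact force between bracket and booth above 0.5 N and contact force between bracket and the fingers below 0.1 N and linear speed of bracket below 0.02 m/s), for 0.2 s.
2. the key is held at start, within 0.2 rad of its stop, for 0.3 s (value of joint key above 0.85 rad), for 0.3 s.
At the end, for the whole second after the job is handed in: The bracket stands still, upright within 0.06 rad, on the rest inside the booth, both its ends at least 8 mm behind the mid plane of the port's rim; the key is back at run (below 0.1 rad) (z of each of bracket_tail, bracket_plate in the frame of port below -0.008 m and z of bracket in the frame of booth between 0.094 and 0.117 m and angle between bracket's own z axis and vertical below 0.06 rad and contact force between bracket and booth above 0.5 N and linear speed of bracket below 0.02 m/s and value of joint key below 0.1 rad); the robot touches nothing.
It fails at once if anything touches the port's orange rim (over 0.5 N) (contact force between anything else and port above 0.5 N).
It fails at once if the bracket is dropped or thrown inside the booth (faster than 0.3 m/s) (z of bracket in the frame of port below 0 m and x of bracket in the frame of booth above -0.03 m and y of bracket in the frame of booth between -0.17 and 0.17 m and linear speed of bracket above 0.3 m/s).
It fails at once if the bracket is pressed or knocked hard against the booth or its rest (over 60 N) (contact force between bracket and booth above 60 N).
It fails at once if another thing on the bench is moved by more than 30 mm (distance of any of magnet, arch_magnet, wire_brush, chip_hammer, spray_can, fillers from where it was at the start of the episode above 0.03 m).
It also fails if it takes over 64 s, if anything falls off the work surface, if the arm or the gripper's body presses on something with over 40 N, if the wrist force passes 120 N, or if a joint passes its speed limit or range.

## Working session

There is one attempt and no reset: what is moved stays moved. The work goes in short steps, Python scripts to look and compute and a shell command to move; the robot and the scene stay as the last step left them, time stands still between calls to the robot, and variables do not carry over. Pictures are saved under pics/ and viewed, at most 10 in all, crops included, and the job is handed in when it is done.

```bash
ls; mkdir -p pics; python3 - <<'E'
from plant import bot
import cv2,numpy as np
for n in("side","top"):
    f=bot.grab_frame(n); np.savez(f"pics/{n}0.npz",**f)
    cv2.imwrite(f"pics/{n}0.png",f["pixels"][:,:,::-1]); print(n,{k:v for k,v in f.items() if k not in("pixels","z_map")})
print(bot.get_obs())
E
```

```text
inch.py
pics
plant.py
side {'vfov': 57.48639239891718, 'cx': 282.6532341724034, 'cy': 209.90376815695222, 'pose': array([[-0.83614069,  0.41045667, -0.36385996,  0.05861257],
       [-0.54850723, -0.62921887,  0.55065727,  0.71108354],
       [-0.0029266 ,  0.66000677,  0.75125395,  1.11819584],
       [ 0.        ,  0.        ,  0.        ,  1.        ]])}
top {'vfov': 51.65330448626224, 'cx': 275.55320591304115, 'cy': 208.00353728800653, 'pose': array([[ 0.01053144,  0.99486823, -0.10062949,  0.38550866],
       [-0.99991584,  0.01124021,  0.00647901, -0.00385169],
       [ 0.00757686,  0.10055279,  0.99490287,  1.46443118],
       [ 0.        ,  0.        ,  0.        ,  1.        ]])}
{'clock': 0.1, 'joint_pos': array([-1.42508735e+00,  2.21144290e-01,  1.52751524e+00, -1.77464416e-05,
        1.39467621e+00, -1.26080127e-01]), 'dq': array([-0.00048492, -0.00197907, -0.00320345, -0.00060556,  0.00068649,
        0.00181618]), 'effort': array([ 1.04024439e-03, -4.98245859e+01, -3.90546441e+01, -3.21053985e-04,
        5.73932964e-03, -2.27621229e-05]), 'ee_pos': array([ 0.16769923, -0.60146122,  0.2000007 ]), 'eef_rot': array([-8.71415234e-04,  9.90779949e-01,  1.35478165e-01, -1.72877359e-05]), 'force': array([-0.02784856, -0.30386714, -0.70359159]), 'moment': array([-0.02240444, -0.0192691 ,  0.03921241]), 'grip_force': 0.0, 'opening': 1.0006636483891231}
```
View pics/side0.png

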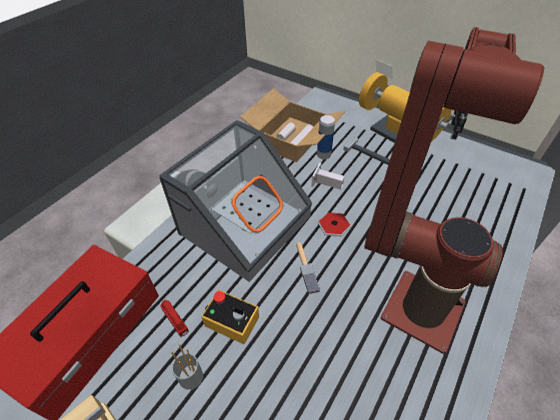

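View pics/top0.png

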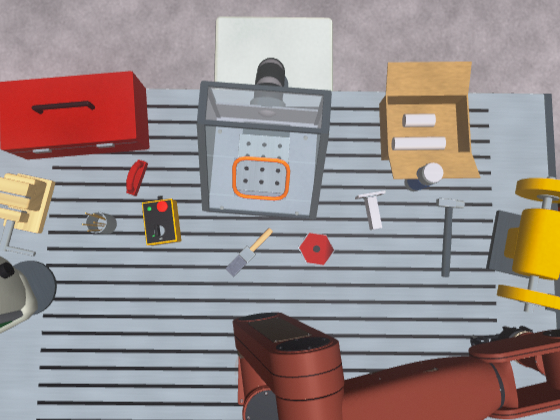

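Side view: the bracket is at (328,178), the port rim is centred near (258,205), and the console is at (230,316) with its key at (238,313). Top view: the bracket is at (372,207) with its plate towards the booth, the rim is at (261,178), and the console is at (161,221) with its key at (160,232). Next I'll measure these.

```bash
cat > h.py <<'E'
import numpy as np,cv2
def load(n):
    f=dict(np.load(f"pics/{n}.npz"));return f
def cloud(f):
    h,w=f["z_map"].shape;F=h/2/np.tan(np.radians(f["vfov"])/2)
    v,u=np.mgrid[:h,:w];z=f["z_map"]
    p=np.stack([(u-f["cx"])/F*z,-(v-f["cy"])/F*z,-z],-1)
    return p@f["pose"][:3,:3].T+f["pose"][:3,3]
def rays(f,uv):
    F=f["pixels"].shape[0]/2/np.tan(np.radians(f["vfov"])/2)
    uv=np.asarray(uv,float)
    d=np.stack([(uv[:,0]-f["cx"])/F,-(uv[:,1]-f["cy"])/F,-np.ones(len(uv))],-1)@f["pose"][:3,:3].T
    return f["pose"][:3,3],d
def onplane(f,uv,z):
    o,d=rays(f,uv);return o+d*((z-o[2])/d[:,2])[:,None]
E
python3 - <<'E'
from h import *
np.set_printoptions(precision=4,suppress=True)
for n in("side0","top0"):
    f=load(n);P=cloud(f);hsv=cv2.cvtColor(f["pixels"],cv2.COLOR_RGB2HSV);ok=f["z_map"]>0
    print("==",n,"table z med",np.median(P[ok][:,2][abs(P[ok][:,2])<.03]))
    H,S,V=[hsv[...,i] for i in range(3)]
    # rim
    box=np.zeros_like(ok); 
    if n=="top0": box[145:210,220:300]=1
    else: box[165:240,220:295]=1
    m=box&(H>4)&(H<18)&(S>150)&(V>120)
    c,_=cv2.findContours(m.astype(np.uint8),cv2.RETR_EXTERNAL,cv2.CHAIN_APPROX_NONE);c=max(c,key=cv2.contourArea)
    p=P[m&ok];ctr=np.median(p,0);print("rim px",m.sum(),"min/max",p.min(0),p.max(0),"mean",p.mean(0))
    q=p[abs(p-ctr).max(1)<.15];u,s,vt=np.linalg.svd(q-q.mean(0),full_matrices=False);print("normal",vt[2],"s",s, "mid", (q.min(0)+q.max(0))/2, "upaxis",vt[:2])
    # bracket
    box=np.zeros_like(ok)
    if n=="top0": box[182:235,350:392]=1
    else: box[160:192,305:350]=1
    m=box&ok&(P[...,2]>.03)&(S<70);p=P[m];print("bracket n",m.sum(),"zmax",np.percentile(p[:,2],[5,50,95,99]))
    t=p[(p[:,2]>.042)&(p[:,2]<.055)];print(" sect",cv2.minAreaRect((t[:,:2]*1000).astype(np.float32)),t.mean(0))
    t=p[(p[:,2]>.056)];print(" plate",cv2.minAreaRect((t[:,:2]*1000).astype(np.float32)) if len(t) else 0)
    # console
    box=np.zeros_like(ok)
    if n=="top0": box[190:250,135:190]=1
    else: box[285:345,195:265]=1
    m=box&ok&(P[...,2]>.064)&(P[...,2]<.076);p=P[m];print("console",cv2.minAreaRect((p[:,:2]*1000).astype(np.float32)),p.mean(0))
    m=box&ok&(P[...,2]>.085)&~((H<8)|(H>172))|(box&ok&(P[...,2]>.097));p=P[m];print("key",len(p),cv2.minAreaRect((p[:,:2]*1000).astype(np.float32)),p.mean(0),p[:,2].max())
    m=box&ok&(P[...,2]>.085)&((H<8)|(H>172))&(S>150);p=P[m];print("button",len(p),p.mean(0))
f=load("top0");cv2.imwrite("pics/c1.png",cv2.resize(f["pixels"][65:255,125:400,::-1],(797,551),interpolation=cv2.INTER_CUBIC))
E
```

```text
== side0 table z med 0.0007103644086687844
rim px 410 min/max [ 0.5478 -0.1507  0.0248] [0.7718 0.1219 0.2242] mean [0.605  0.0373 0.1698]
normal [-0.709   0.0434  0.7039] s [1.2763 1.1098 0.0484] mid [0.6032 0.0352 0.1684] upaxis [[ 0.0709  0.9974  0.01  ]
 [ 0.7016 -0.057   0.7103]]
bracket n 303 zmax [0.0324 0.0482 0.0605 0.0632]
 sect ((521.91943359375, -329.7326354980469), (113.78370666503906, 82.54397583007812), 6.7207417488098145) [ 0.5247 -0.3329  0.0491]
 plate ((579.178955078125, -324.02459716796875), (9.576589584350586, 84.68811798095703), 7.099206924438477)
console ((480.426025390625, 361.69073486328125), (141.26612854003906, 100.74463653564453), 8.720382690429688) [0.4736 0.3669 0.0715]
key 104 ((489.24346923828125, 350.33709716796875), (32.07427215576172, 112.4043960571289), 85.7691650390625) [0.4618 0.357  0.1089] 0.12415764190263923
button 94 [0.5251 0.35   0.0941]
== top0 table z med 0.0016195569900654405
rim px 502 min/max [ 0.5488 -0.0514  0.0021] [0.6599 0.1192 0.2291] mean [0.6055 0.0342 0.1722]
normal [-0.7105  0.0487  0.7021] s [1.3598 1.2675 0.0617] mid [0.6044 0.0339 0.1711] upaxis [[-0.0297 -0.9988  0.0393]
 [-0.7031 -0.007  -0.711 ]]
bracket n 444 zmax [0.0378 0.0515 0.0628 0.0664]
 sect ((521.5341186523438, -332.3368225097656), (116.85842895507812, 84.09066772460938), 10.34564208984375) [ 0.5203 -0.3347  0.0503]
 plate ((535.9317626953125, -317.0717468261719), (82.72601318359375, 119.6920166015625), 79.50839233398438)
console ((477.782470703125, 361.4916076660156), (139.94322204589844, 101.29512023925781), 8.61526870727539) [0.4751 0.3606 0.0715]
key 83 ((486.3552551269531, 350.3271484375), (32.34560012817383, 111.43496704101562), 84.06432342529297) [0.4623 0.3537 0.1091] 0.12725418939825972
button 96 [0.5255 0.3476 0.0946]
```

View pics/c1.png

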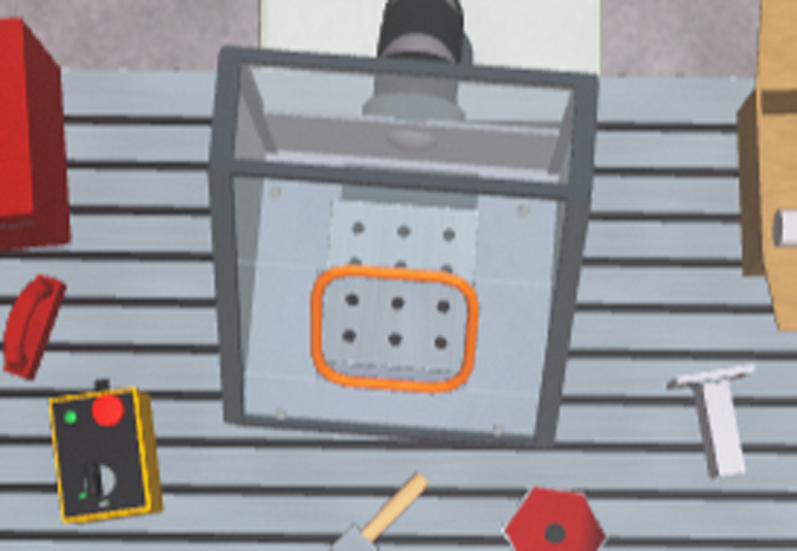

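The crop shows the bracket with its plate towards +x and the perforated rest under the port. The booth is yawed a few degrees. I'll refine the headings next.

```bash
python3 - <<'E'
from h import *
np.set_printoptions(precision=4,suppress=True)
def ax(p):
    q=p[:,:2]-p[:,:2].mean(0);u,s,vt=np.linalg.svd(q,full_matrices=False);return np.degrees(np.arctan(vt[0][1]/vt[0][0])),p[:,:2].mean(0)
for n in("side0","top0"):
    f=load(n);P=cloud(f);ok=f["z_map"]>0;hsv=cv2.cvtColor(f["pixels"],cv2.COLOR_RGB2HSV);H,S,V=[hsv[...,i] for i in range(3)]
    X,Y,Z=P[...,0],P[...,1],P[...,2];print("==",n)
    k=ok&(Z>.1)&(Z<.13)&(abs(X-.45)<.05)&(abs(Y-.357)<.045);p=P[k];print("key",len(p),cv2.minAreaRect((p[:,:2]*1000).astype(np.float32)),ax(p))
    b=ok&(abs(Z-.05)<.006)&(abs(X-.51)<.045)&(abs(Y+.332)<.035)&(S<70)
    b=cv2.morphologyEx(b.astype(np.uint8),cv2.MORPH_OPEN,np.ones((3,3)))>0
    p=P[b];print("sect",len(p),cv2.minAreaRect((p[:,:2]*1000).astype(np.float32)),ax(p))
    t=ok&(abs(Z-.06)<.006)&(abs(X-.577)<.03)&(abs(Y+.325)<.06)&(S<70)
    p=P[t];print("plate",len(p),ax(p),p.min(0),p.max(0))
    # booth roof
    r=ok&(abs(Z-.29)<.012)&(abs(Y-.03)<.25)&(X>.6)&(X<1.0)
    p=P[r];print("roof",len(p),cv2.minAreaRect((p[:,:2]*1000).astype(np.float32)))
    l=ok&(abs(Z-.072)<.008)&(abs(Y-.03)<.17)&(X>.46)&(X<.56);p=P[l];print("lip",len(p),ax(p))
    # rim inner contour on plane: intersect rays w/ plane through rim pts
    box=np.zeros_like(ok)
    if n=="top0": box[145:210,220:300]=1
    else: box[165:240,220:295]=1
    m=(box&(H>4)&(H<18)&(S>130)&(V>100)).astype(np.uint8)
    c,h=cv2.findContours(m,cv2.RETR_CCOMP,cv2.CHAIN_APPROX_NONE)
    ci=max([c[i] for i in range(len(c)) if h[0][i][3]>=0],key=cv2.contourArea)[:,0]
    co=max([c[i] for i in range(len(c)) if h[0][i][3]<0],key=cv2.contourArea)[:,0]
    N=np.array([-.7071*np.cos(.068),.7071*np.sin(.068),.7071])
    pp=P[(m>0)&ok];d=np.median((pp-[.604,.034,.17])@N);C=np.array([.604,.034,.17])+N*(d-.0055);print("d",d)
    ex=np.array([.7071*np.cos(.068),-.7071*np.sin(.068),.7071]);ey=np.cross(N,ex)
    for c_ in(ci,co):
        o,dd=rays(f,c_);q=o+dd*(((C-o)@N)/(dd@N))[:,None];ab=np.stack([(q-C)@ex,(q-C)@ey],1)
        R=cv2.minAreaRect((ab*1000).astype(np.float32));print(" rim rect",R," centre",C+ex*R[0][0]/1e3+ey*R[0][1]/1e3)
    # rest
    s=ok&(Z>.085)&(Z<.125)&(X>.5)&(X<.85)&(abs(Y-.03)<.12)&(S<80);p=P[s];print("rest?",len(p), np.percentile(p[:,2],[10,50,90]) if len(p) else 0,p.min(0) if len(p) else 0,p.max(0) if len(p) else 0)
E
```

```text
== side0
key 71 ((450.6109619140625, 357.1531677246094), (34.165225982666016, 10.009511947631836), 8.300198554992676) (np.float64(10.102975956988413), array([0.4491, 0.3584]))
sect 122 ((510.2534484863281, -339.42523193359375), (87.2551040649414, 36.291107177734375), 9.47136116027832) (np.float64(8.976390301256753), array([ 0.5101, -0.3378]))
plate 39 (np.float64(-80.54468724102428), array([ 0.5782, -0.3236])) [ 0.5705 -0.3655  0.0542] [ 0.5892 -0.282   0.0659]
roof 3479 ((775.7069091796875, 22.375823974609375), (370.13897705078125, 147.9889678955078), 86.11737823486328)
lip 394 (np.float64(86.35290273661343), array([0.5111, 0.0464]))
d -0.00021164467125656605
 rim rect ((-1.3042449951171875, -0.7407379150390625), (134.59860229492188, 156.3876953125), 0.44070199131965637)  centre [0.6071 0.033  0.165 ]
 rim rect ((-2.5254898071289062, -1.447967529296875), (152.32513427734375, 172.296875), 0.20934773981571198)  centre [0.6061 0.0324 0.1642]
rest? 1804 [0.0928 0.1101 0.1141] [ 0.5027 -0.0899  0.0851] [0.7301 0.1498 0.1249]
== top0
key 53 ((448.2560729980469, 356.47607421875), (33.77080
[... 276 characters left out ...]
374]))
plate 84 (np.float64(-80.40789265537543), array([ 0.5733, -0.3261])) [ 0.5483 -0.3675  0.0543] [ 0.5876 -0.2814  0.0659]
roof 6444 ((773.4509887695312, 23.976715087890625), (366.4474792480469, 149.8645782470703), 86.14781951904297)
lip 325 (np.float64(86.17868346865554), array([0.5082, 0.0327]))
d 0.0015213757343618983
 rim rect ((-1.8280105590820312, -0.1219482421875), (137.36553955078125, 155.84059143066406), 0.14144030213356018)  centre [0.6055 0.0338 0.1659]
 rim rect ((-1.8270950317382812, 0.599700927734375), (172.52642822265625, 154.02993774414062), 89.9404067993164)  centre [0.6056 0.0345 0.1659]
rest? 2385 [0.094  0.1106 0.1157] [ 0.5062 -0.0899  0.085 ] [0.6722 0.1499 0.1247]
```

```bash
python3 inch.py '[{"tx":0.03, "ty":-0.013, "yaw":0.01}, {"tx":0.07, "ty":-0.03, "yaw":0.03}, {"tx":0.11, "ty":-0.05, "yaw":0.05}, {"tx":0.15, "ty":-0.067, "yaw":0.07}, {"tx":0.19, "ty":-0.085, "yaw":0.097}, {"tx":0.23, "ty":-0.103, "yaw":0.097}, {"tx":0.27, "ty":-0.121, "yaw":0.097}, {"tx":0.31, "ty":-0.139, "yaw":0.097}, {"tx":0.345, "ty":-0.155, "yaw":0.097}, {"tx":0.372, "ty":-0.167, "yaw":0.097}, {"tx":0.372, "ty":-0.167, "tz":0.03, "yaw":0.097}, {"tx":0.372, "ty":-0.167, "tz":0.06, "yaw":0.097}]' 1.0
python3 - <<'E'
from h import *
np.set_printoptions(precision=4,suppress=True)
f=load("top0");p=onplane(f,[(263,193.3),(264.7,134),(246,155),(287,155)],.11)
C=np.array([.606,.0335]);a=-.0675;R=np.array([[np.cos(a),np.sin(a)],[-np.sin(a),np.cos(a)]])
print("rest edges in booth xy",(p[:,:2]-C)@R.T)
from plant import bot
f=bot.grab_frame("side");np.savez("pics/side1.npz",**f)
g=bot.grab_frame("top")
a=f["pixels"][130:230,270:410,::-1];b=g["pixels"][160:260,310:450,::-1]
cv2.imwrite("pics/c2.png",cv2.resize(np.hstack([a,b]),(784,280),interpolation=cv2.INTER_CUBIC))
E
```

```text
clock: 1.3
ee_pos: [0.4828, -0.3407, 0.1411]
eef_rot: [0.001, 0.996, 0.088, 0.001]
force: [0.3, -0.1, -1.4]
opening: 1.0
grip_force: 0.0
rest edges in booth xy [[-0.0369 -0.0087]
 [ 0.1538  0.0013]
 [ 0.0811  0.055 ]
 [ 0.0914 -0.0748]]
```

View pics/c2.png

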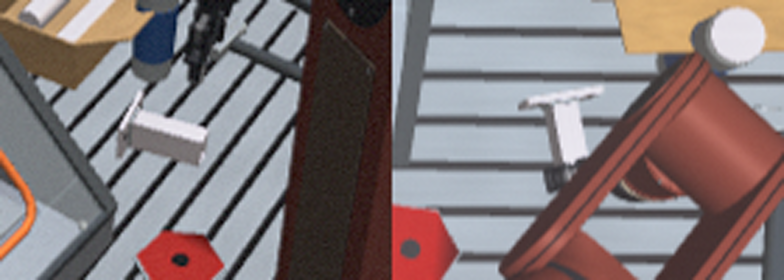

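In the top half of that picture the gripper is over the bracket's tail end (crop about 560,180) with the plate ahead of it. I'll descend and grip.

```bash
python3 inch.py '[{"tz":0.03}, {"tz":0.06}, {"tz":0.09}, {"tz":0.11}, {"tz":0.117}, {"tz":0.119}, {"tz":0.119}]' 1.0
python3 inch.py '[{}, {}, {}, {}, {}, {}, {}, {}]' 0.0
python3 inch.py '[{"tz":-0.005}, {"tz":-0.015}, {"tz":-0.03}, {"tz":-0.05}, {"tz":-0.08}, {"tz":-0.08}]'
python3 - <<'E'
from h import *
from plant import bot
np.set_printoptions(precision=4,suppress=True)
f=bot.grab_frame("side");np.savez("pics/side2.npz",**f);g=bot.grab_frame("top");np.savez("pics/top2.npz",**g)
a=f["pixels"][110:210,270:410,::-1];b=g["pixels"][160:260,310:450,::-1]
cv2.imwrite("pics/c3.png",cv2.resize(np.hstack([a,b]),(784,280),interpolation=cv2.INTER_CUBIC))
print(bot.get_obs())
E
```

```text
clock: 2.1
ee_pos: [0.482, -0.3422, 0.0234]
eef_rot: [0.001, 0.996, 0.087, 0.001]
force: [0.1, -0.1, 0.6]
opening: 1.0
grip_force: 0.0
clock: 2.9
ee_pos: [0.4813, -0.3413, 0.022]
eef_rot: [-0.0, 0.996, 0.087, -0.0]
force: [-0.4, -0.7, -1.1]
opening: 0.001
grip_force: 0.0
clock: 3.5
ee_pos: [0.4843, -0.3441, 0.1086]
eef_rot: [0.004, 0.996, 0.087, 0.003]
force: [-0.2, -1.6, 0.3]
opening: 0.0
grip_force: 0.0
{'clock': 3.6, 'joint_pos': array([-0.7504,  0.2243,  1.7104,  0.    ,  1.2032,  0.6455]), 'dq': array([-0.001 ,  0.0321,  0.037 , -0.001 , -0.005 , -0.0024]), 'effort': array([  0.0018, -48.6047, -37.6257,   0.002 ,  -0.0254,  -0.    ]), 'ee_pos': array([ 0.4823, -0.3422,  0.1043]), 'eef_rot': array([0.0014, 0.9962, 0.0873, 0.0013]), 'force': array([-0.199 ,  0.5267, -0.0719]), 'moment': array([0.0412, 0.0283, 0.053 ]), 'grip_force': 0.0, 'opening': 0.004945790355824457}
```

View pics/c3.png

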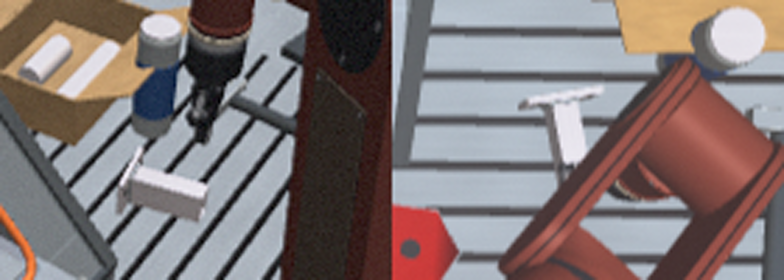

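The bracket was missed: the fingers closed fully and the bracket is unmoved. In the side view the fingertip is at crop (202,138). I'll compare the reported TCP with where the cameras see the tip.

```bash
python3 - <<'E'
from h import *
np.set_printoptions(precision=4,suppress=True)
def proj(f,p):
    F=210/np.tan(np.radians(f["vfov"])/2);q=f["pose"][:3,:3].T@(np.array(p)-f["pose"][:3,3]);return q[0]/-q[2]*F+f["cx"],-q[1]/-q[2]*F+f["cy"]
for n in("side2","top2"):
    f=load(n);print(n,"tip at",proj(f,[.4835,-.3435,.0985]),"origin-tail top",proj(f,[.5225-.058,-.3335-.0102,.05]),"plate top",proj(f,[.5225+.058,-.3335+.0102,.06]))
f=load("side2");P=cloud(f)
a=P[150:166,334:350];m=a[...,2]>.05
print("tip cloud",np.round(a[m],3)[::8])
P0=cloud(load("side0"));b=P0[160:195,305:350]
m=(b[...,2]>.045)&(b[...,2]<.055);q=b[m];print(q[np.argsort(q[:,0])][:15])
cv2.imwrite("pics/c4.png",cv2.resize(f["pixels"][140:200,300:380,::-1],(800,600),interpolation=cv2.INTER_CUBIC))
E
```

```text
side2 tip at (np.float64(340.3313168937713), np.float64(167.8357660395431)) origin-tail top (np.float64(343.25098549213044), np.float64(178.57436616621212)) plate top (np.float64(315.6822878907316), np.float64(168.8554366602019))
top2 tip at (np.float64(380.0841315572104), np.float64(221.82615813995247)) origin-tail top (np.float64(376.5538809140368), np.float64(228.65430370120765)) plate top (np.float64(370.5999158765013), np.float64(192.96511492718827))
tip cloud [[ 0.487 -0.287  0.226]
 [ 0.475 -0.333  0.2  ]
 [ 0.47  -0.284  0.231]
 [ 0.477 -0.283  0.224]
 [ 0.485 -0.295  0.207]
 [ 0.47  -0.335  0.186]
 [ 0.469 -0.324  0.19 ]
 [ 0.475 -0.349  0.165]
 [ 0.492 -0.336  0.156]
 [ 0.483 -0.334  0.156]
 [ 0.476 -0.338  0.151]
 [ 0.48  -0.341  0.137]]
[[ 0.4652 -0.3344  0.0493]
 [ 0.4667 -0.3367  0.0521]
 [ 0.4691 -0.3338  0.0477]
 [ 0.4693 -0.3507  0.0505]
 [ 0.4697 -0.3262  0.0481]
 [ 0.4698 -0.3429  0.051 ]
 [ 0.4719 -0.3557  0.0507]
 [ 0.472  -0.3394  0.0472]
 [ 0.4725 -0.3317  0.0476]
 [ 0.4741 -0.3431  0.0486]
 [ 0.4743 -0.3346  0.0499]
 [ 0.4743 -0.3527  0.0463]
 [ 0.4745 -0.3425  0.0544]
 [ 0.4748 -0.3269  0.0502]
 [ 0.4756 -0.3544  0.0499]]
```

View pics/c4.png

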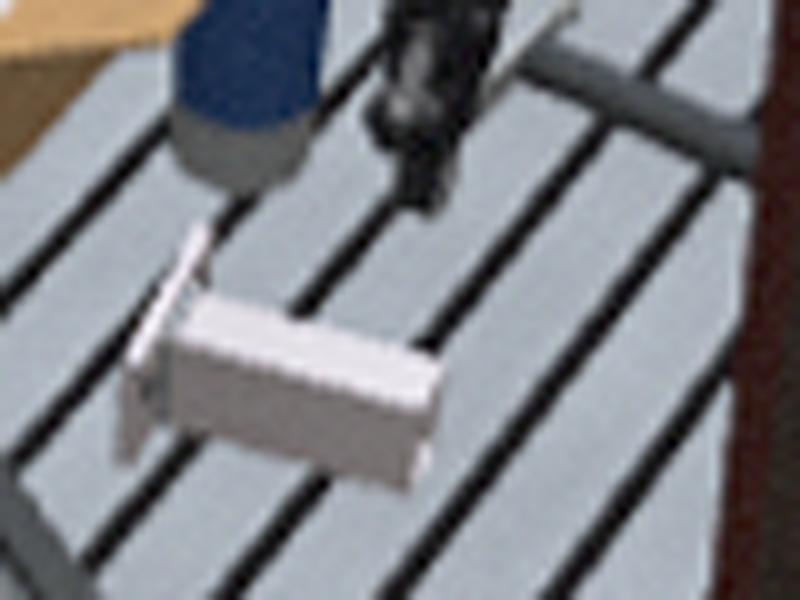

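```bash
python3 - <<'E'
from h import *
np.set_printoptions(precision=3,suppress=True)
f=load("side2");P=cloud(f)
for r in range(150,164): print(r,[tuple(P[r,c].round(3)) for c in (338,340,342,344)], f["pixels"][r,342])
f0=load("side0");print("bracket change",np.abs(f["pixels"][160:192,305:350].astype(int)-f0["pixels"][160:192,305:350]).mean())
E
python3 inch.py '[{"tz":0.03}, {"tz":0.06}, {"tz":0.065}, {"tz":0.065}, {"tz":0.065}]' 1.0
python3 - <<'E'
from h import *
from plant import bot
f=bot.grab_frame("side");np.savez("pics/side3.npz",**f)
print(bot.get_obs()["ee_pos"])
cv2.imwrite("pics/c5.png",cv2.resize(f["pixels"][130:205,290:390,::-1],(800,600),interpolation=cv2.INTER_CUBIC))
E
```

```text
150 [(np.float64(0.48), np.float64(-0.289), np.float64(0.228)), (np.float64(0.473), np.float64(-0.29), np.float64(0.23)), (np.float64(0.466), np.float64(-0.292), np.float64(0.232)), (np.float64(0.475), np.float64(-0.333), np.float64(0.2))] [78 77 81]
151 [(np.float64(0.477), np.float64(-0.282), np.float64(0.23)), (np.float64(0.47), np.float64(-0.284), np.float64(0.231)), (np.float64(0.464), np.float64(-0.288), np.float64(0.231)), (np.float64(0.474), np.float64(-0.331), np.float64(0.197))] [57 60 65]
152 [(np.float64(0.477), np.float64(-0.283), np.float64(0.224)), (np.float64(0.469), np.float64(-0.283), np.float64(0.228)), (np.float64(0.464), np.float64(-0.29), np.float64(0.225)), (np.float64(0.475), np.float64(-0.334), np.float64(0.189))] [38 38 41]
153 [(np.float64(0.479), np.float64(-0.29), np.float64(0.214)), (np.float64(0.473), np.float64(-0.293), np.float64(0.214)), (np.float64(0.463), np.float64(-0.287), np.float64(0.224)), (np.float64(0.468), np.float64(-0.32), np.float64(0.198))] [29 28 32]
154 [(np.float64(0.486), np.float64(-0.307), np.float64(0.194)), (np.float64(0.476), n
[... 1966 characters left out ...]
64(0.55), np.float64(-0.473), np.float64(0.0)), (np.float64(0.543), np.float64(-0.478), np.float64(0.0)), (np.float64(0.536), np.float64(-0.483), np.float64(-0.0)), (np.float64(0.529), np.float64(-0.487), np.float64(0.0))] [149 155 163]
163 [(np.float64(0.548), np.float64(-0.469), np.float64(-0.001)), (np.float64(0.54), np.float64(-0.472), np.float64(0.001)), (np.float64(0.533), np.float64(-0.477), np.float64(-0.0)), (np.float64(0.524), np.float64(-0.478), np.float64(0.003))] [166 175 183]
bracket change 11.413194444444445
clock: 4.1
ee_pos: [0.4818, -0.3418, 0.038]
eef_rot: [0.0, 0.996, 0.087, 0.0]
force: [-0.6, -0.6, 0.4]
opening: 0.844
grip_force: 0.0
[ 0.48217977 -0.34210613  0.03853721]
```

View pics/c5.png

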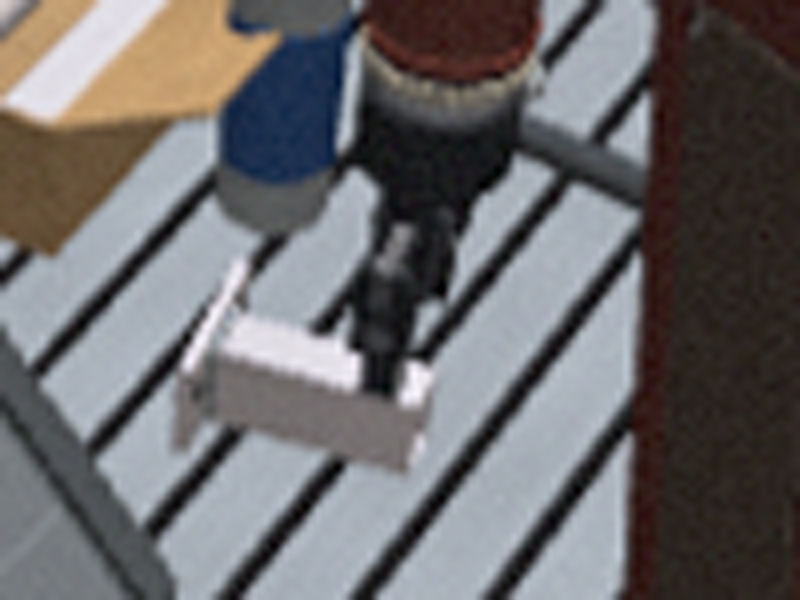

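The open near fingertip is at side pixel (338,179), well above the bench even though the TCP reads 0.0385. The visible tip therefore sits higher than reported, so I'll quantify the offset.

```bash
python3 - <<'E'
from h import *
np.set_printoptions(precision=3,suppress=True)
f=load("side3");P=cloud(f)
for r in range(170,182): print(r,[tuple(float(x) for x in P[r,c].round(3)) for c in (336,338,340)])
from plant import bot
g=bot.grab_frame("top")
# free fingertip check: joints->FK consistency
print(bot.get_obs()["joint_pos"],bot.get_obs()["ee_pos"],bot.get_obs()["opening"])
E
```

```text
170 [(0.477, -0.288, 0.133), (0.465, -0.278, 0.147), (0.46, -0.286, 0.144)]
171 [(0.474, -0.282, 0.135), (0.471, -0.293, 0.127), (0.459, -0.284, 0.14)]
172 [(0.472, -0.277, 0.134), (0.466, -0.283, 0.133), (0.464, -0.298, 0.122)]
173 [(0.471, -0.277, 0.129), (0.462, -0.275, 0.136), (0.461, -0.293, 0.122)]
174 [(0.472, -0.28, 0.122), (0.461, -0.274, 0.131), (0.465, -0.303, 0.107)]
175 [(0.477, -0.293, 0.103), (0.468, -0.293, 0.108), (0.464, -0.302, 0.104)]
176 [(0.475, -0.291, 0.101), (0.469, -0.296, 0.1), (0.464, -0.303, 0.097)]
177 [(0.477, -0.297, 0.089), (0.469, -0.298, 0.093), (0.478, -0.34, 0.055)]
178 [(0.473, -0.29, 0.092), (0.467, -0.295, 0.091), (0.477, -0.34, 0.05)]
179 [(0.489, -0.33, 0.046), (0.467, -0.295, 0.086), (0.473, -0.33, 0.054)]
180 [(0.487, -0.325, 0.045), (0.479, -0.328, 0.047), (0.473, -0.333, 0.046)]
181 [(0.487, -0.328, 0.037), (0.48, -0.332, 0.037), (0.471, -0.33, 0.044)]
[-0.75   0.307  1.746  0.     1.086  0.646] [ 0.482 -0.342  0.039] 0.9900394333914668
```

```bash
python3 inch.py '[{"tz":0.015}, {"tz":0.03}, {"tz":0.04}, {"tz":0.045}, {"tz":0.05}, {"tz":0.05}, {"tz":0.05}]' 1.0
python3 - <<'E'
from h import *
from plant import bot
f=bot.grab_frame("side");np.savez("pics/side4.npz",**f);P=cloud(f)
for r in range(176,190): print(r,[tuple(float(x) for x in P[r,c].round(3)) for c in (336,338,340)],f["pixels"][r,338])
print(bot.get_obs()["ee_pos"],bot.get_obs()["force"])
E
```

```text
clock: 4.9
ee_pos: [0.4815, -0.3415, -0.0129]
eef_rot: [0.0, 0.996, 0.087, 0.0]
force: [0.6, -0.4, 0.3]
opening: 1.0
grip_force: 0.0
176 [(0.468, -0.275, 0.117), (0.462, -0.28, 0.116), (0.464, -0.303, 0.097)] [21 21 26]
177 [(0.468, -0.275, 0.112), (0.459, -0.273, 0.118), (0.463, -0.303, 0.092)] [25 23 27]
178 [(0.466, -0.272, 0.11), (0.459, -0.273, 0.113), (0.463, -0.305, 0.085)] [21 18 19]
179 [(0.465, -0.272, 0.105), (0.461, -0.28, 0.101), (0.475, -0.336, 0.048)] [19 21 25]
180 [(0.472, -0.29, 0.082), (0.458, -0.276, 0.1), (0.473, -0.334, 0.045)] [21 19 20]
181 [(0.468, -0.28, 0.087), (0.459, -0.278, 0.094), (0.473, -0.334, 0.04)] [18 18 21]
182 [(0.464, -0.274, 0.089), (0.459, -0.279, 0.087), (0.471, -0.331, 0.038)] [28 29 31]
183 [(0.463, -0.273, 0.084), (0.456, -0.275, 0.086), (0.471, -0.333, 0.03)] [22 26 30]
184 [(0.46, -0.267, 0.086), (0.463, -0.294, 0.061), (0.47, -0.331, 0.027)] [61 60 62]
185 [(0.468, -0.286, 0.06), (0.461, -0.291, 0.06), (0.468, -0.329, 0.024)] [73 72 76]
186 [(0.466, -0.284, 0.057), (0.464, -0.3, 0.045), (0.47, -0.334, 0.013)] [86 85 85]
187 [(0.468, -0.29, 0.046), (0.465, -0.302, 0.038), (0.467, -0.33, 0.012)] [96 94 96]
188 [(0.466, -0.287, 0.043), (0.477, -0.334, -0.002), (0.467, -0.332, 0.005)] [114 111 112]
189 [(0.48, -0.322, 0.001), (0.473, -0.327, 0.0), (0.466, -0.329, 0.002)] [148 150 159]
[ 0.48164312 -0.34160743 -0.01257034] [ 0.04460226 -0.81111096 -0.59138213]
```

The TCP reads low by about 45 mm and there is no contact. I'll lower another 12 mm and grip.

```bash
python3 inch.py '[{"tz":0.004}, {"tz":0.008}, {"tz":0.012}, {"tz":0.012}]' 1.0
python3 inch.py '[{}, {}, {}, {}, {}, {}, {}, {}]' 0.0
```

```text
clock: 5.35
ee_pos: [0.4807, -0.3408, -0.0259]
eef_rot: [-0.001, 0.996, 0.087, -0.0]
force: [-0.1, -0.7, 0.5]
opening: 0.996
grip_force: 0.0
clock: 6.15
ee_pos: [0.4816, -0.3418, -0.0245]
eef_rot: [0.0, 0.996, 0.087, 0.0]
force: [0.2, -1.8, 3.2]
opening: 0.342
grip_force: 60.4
```

```bash
python3 inch.py '[{"tz":-0.005}, {"tz":-0.02}, {"tz":-0.04}, {"tz":-0.07, "yaw":0.03}, {"tz":-0.1, "yaw":0.08}, {"tz":-0.13, "yaw":0.14}, {"tz":-0.155, "yaw":0.2}, {"tz":-0.17, "yaw":0.243}, {"tz":-0.17, "yaw":0.243}, {"tz":-0.17, "yaw":0.243}]'
python3 - <<'E'
from h import *
from plant import bot
np.set_printoptions(precision=4,suppress=True)
o=bot.get_obs();print(o["ee_pos"],o["eef_rot"],o["force"],o["opening"])
for n in("side","top"):
    f=bot.grab_frame(n);np.savez(f"pics/{n}5.npz",**f);P=cloud(f);ok=f["z_map"]>0
    hsv=cv2.cvtColor(f["pixels"],cv2.COLOR_RGB2HSV)
    R=ok&(P[...,2]>.1)&(P[...,2]<.27)&(abs(P[...,0]-.52)<.1)&(abs(P[...,1]+.35)<.08)&(hsv[...,1]<70)&(hsv[...,2]>90)
    p=P[R];print(n,len(p),p.min(0),p.max(0))
    pl=p[p[:,0]>.57];print(" plate x>.57",pl.min(0),pl.max(0),np.percentile(pl[:,2],[1,50,95,99]))
    for a in np.arange(.43,.62,.02):
        q=p[(p[:,0]>a)&(p[:,0]<a+.02)]
        if len(q)>3: print("  x%.2f"%a,len(q),"ztop",np.percentile(q[:,2],[50,80,95]),"ymean",q[:,1].mean())
    cv2.imwrite(f"pics/d{n}.png",f["pixels"][:,:,::-1])
a=cv2.imread("pics/dside.png")[90:190,270:410];b=cv2.imread("pics/dtop.png")[160:260,310:450]
cv2.imwrite("pics/c6.png",cv2.resize(np.hstack([a,b]),(784,280),interpolation=cv2.INTER_CUBIC))
E
```

```text
clock: 7.15
ee_pos: [0.481, -0.3409, 0.145]
eef_rot: [-0.0, 0.999, -0.033, -0.0]
force: [-0.7, 0.1, -3.1]
opening: 0.34
grip_force: 59.8
[ 0.481  -0.3409  0.145 ] [-0.0001  0.9994 -0.0334 -0.0001] [-0.652   0.146  -3.1162] 0.3395717874510935
side 422 [ 0.4642 -0.3967  0.1663] [ 0.5878 -0.2997  0.2418]
 plate x>.57 [ 0.5704 -0.3967  0.1663] [ 0.5878 -0.2997  0.2325] [0.1704 0.2158 0.2307 0.2321]
  x0.45 33 ztop [0.1971 0.2167 0.2218] ymean -0.3419445445423295
  x0.47 35 ztop [0.198  0.2202 0.2286] ymean -0.3382916437771812
  x0.49 16 ztop [0.179  0.1877 0.1924] ymean -0.32779620369241735
  x0.51 50 ztop [0.1956 0.2171 0.2212] ymean -0.3331567636092674
  x0.53 70 ztop [0.2115 0.2198 0.2223] ymean -0.33663557346866535
  x0.55 78 ztop [0.2107 0.2191 0.2206] ymean -0.33850830981448216
  x0.57 140 ztop [0.2158 0.2275 0.2307] ymean -0.33601785555984254
top 449 [ 0.47   -0.4289  0.133 ] [ 0.6174 -0.2761  0.27  ]
 plate x>.57 [ 0.57   -0.4289  0.133 ] [ 0.6174 -0.3018  0.2336] [0.1363 0.224  0.2314 0.2333]
  x0.47 6 ztop [0.2664 0.2698 0.2699] ymean -0.2846858275369876
  x0.49 12 ztop [0.2013 0.2195 0.2633] ymean -0.3213033286358618
  x0.51 59 ztop [0.2156 0.22   0.2228] ymean -0.3318607391566226
  x0.53 85 ztop [0.2181 0.2212 0.2232] ymean -0.3386953326539255
  x0.55 105 ztop [0.2192 0.2215 0.2239] ymean -0.3429544994820512
  x0.57 162 ztop [0.2251 0.2297 0.2314] ymean -0.3386212688319755
  x0.61 19 ztop [0.1387 0.1416 0.1428] ymean -0.40035341608154357
```

View pics/c6.png

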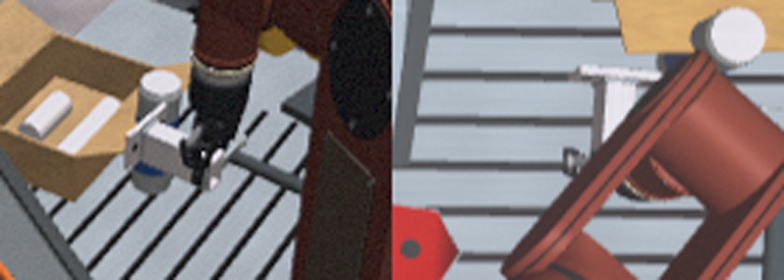

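The bracket is held level in both halves of the picture. Its bottom is at TCP reading + 25.5 mm, its tail is about 13 mm behind the tool axis, and the plate face is about 107 mm ahead. I'll move it in front of the port.

```bash
python3 inch.py '[{"tx":-0.01, "ty":-0.02}, {"tx":-0.02, "ty":-0.055}, {"tx":-0.03, "ty":-0.095}, {"tx":-0.04, "ty":-0.135}, {"tx":-0.05, "ty":-0.175}, {"tx":-0.06, "ty":-0.215}, {"tx":-0.07, "ty":-0.255}, {"tx":-0.08, "ty":-0.295}, {"tx":-0.09, "ty":-0.33, "tz":0.01}, {"tx":-0.09, "ty":-0.36, "tz":0.02}, {"tx":-0.09, "ty":-0.375, "tz":0.03}, {"tx":-0.09, "ty":-0.382, "tz":0.0375}]'
python3 inch.py '[{}, {}, {}]'
python3 - <<'E'
from h import *
from plant import bot
np.set_printoptions(precision=4,suppress=True)
o=bot.get_obs();print(o["ee_pos"],o["eef_rot"],o["force"],o["opening"])
a=-.0675;Rb=np.array([[np.cos(a),np.sin(a)],[-np.sin(a),np.cos(a)]])
print("tcp in booth",Rb@(o["ee_pos"][:2]-[.606,.0335]))
for n in("side","top"):
    f=bot.grab_frame(n);np.savez(f"pics/{n}6.npz",**f);P=cloud(f).copy();ok=f["z_map"]>0
    P[...,:2]=(P[...,:2]-[.606,.0335])@Rb.T
    hsv=cv2.cvtColor(f["pixels"],cv2.COLOR_RGB2HSV)
    R=ok&(P[...,2]>.11)&(P[...,2]<.21)&(P[...,0]>-.23)&(P[...,0]<-.06)&(abs(P[...,1])<.07)&(hsv[...,1]<70)&(hsv[...,2]>90)
    p=P[R];print(n,len(p),p.min(0),p.max(0))
    for c in np.arange(-.22,-.06,.02):
        q=p[(p[:,0]>c)&(p[:,0]<c+.02)]
        if len(q)>3: print("  x%.2f"%c,len(q),"z",np.percentile(q[:,2],[2,50,80,95]),"y",np.percentile(q[:,1],[2,50,98]))
a=load("side6")["pixels"][130:280,210:420,::-1];b=load("top6")["pixels"][130:280,190:400,::-1]
cv2.imwrite("pics/c7.png",cv2.resize(np.hstack([a,b]),(798,285),interpolation=cv2.INTER_CUBIC))
E
```

```text
clock: 8.45
ee_pos: [0.416, 0.0475, 0.1057]
eef_rot: [-0.0, 0.999, -0.033, -0.001]
force: [0.1, -0.0, -2.6]
opening: 0.337
grip_force: 60.0
clock: 8.75
ee_pos: [0.4179, 0.0451, 0.1078]
eef_rot: [0.0, 0.999, -0.035, 0.0]
force: [1.1, 0.2, -2.2]
opening: 0.343
grip_force: 60.0
[0.4179 0.0451 0.1078] [ 0.0001  0.9994 -0.0346  0.0002] [ 1.1403  0.1929 -2.2013] 0.34280799253054306
tcp in booth [-0.1885 -0.0011]
side 499 [-0.2028 -0.0479  0.1103] [-0.0602  0.0437  0.1978]
  x-0.22 38 z [0.1314 0.1568 0.1826 0.1839] y [-0.0159 -0.0016  0.015 ]
  x-0.20 45 z [0.134  0.1529 0.1821 0.1863] y [-0.0159 -0.0108  0.0208]
  x-0.16 35 z [0.1331 0.1822 0.1833 0.185 ] y [-0.0146  0.0081  0.0143]
  x-0.14 93 z [0.1372 0.1786 0.1833 0.1849] y [-0.0173  0.0107  0.014 ]
  x-0.12 89 z [0.135  0.1792 0.1831 0.1848] y [-0.0178  0.0108  0.014 ]
  x-0.10 195 z [0.1365 0.1829 0.1914 0.1941] y [-0.0442  0.0127  0.0421]
top 277 [-0.1276 -0.0673  0.1104] [-0.0601  0.0617  0.1986]
  x-0.14 27 z [0.1608 0.1832 0.1872 0.1878] y [-0.0167 -0.0053  0.0123]
  x-0.12 72 z [0.1767 0.1831 0.185  0.1871] y [-0.0167 -0.0018  0.0122]
  x-0.10 137 z [0.142  0.1916 0.1944 0.1975] y [-0.0448 -0.0032  0.041 ]
  x-0.08 41 z [0.1104 0.1121 0.1133 0.1158] y [-0.065  -0.0076  0.0592]
```

View pics/c7.png

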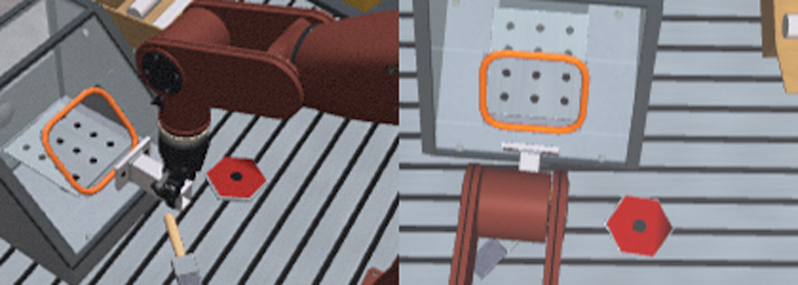

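In the picture the bracket is level and centred in front of the rim (booth y about 0), with its bottom at 0.133 and plate top at 0.193, against a window of 0.121 to 0.209. Going in.

```bash
python3 inch.py '[{"tx":0.005}, {"tx":0.015}, {"tx":0.025}, {"tx":0.037}, {"tx":0.05}, {"tx":0.062}, {"tx":0.075}, {"tx":0.087}, {"tx":0.1}, {"tx":0.11}, {"tx":0.115}, {"tx":0.115}]'
python3 - <<'E'
from h import *
from plant import bot
np.set_printoptions(precision=4,suppress=True)
o=bot.get_obs();print(o["ee_pos"],o["force"])
a=-.0675;Rb=np.array([[np.cos(a),np.sin(a)],[-np.sin(a),np.cos(a)]])
print("tcp in booth",Rb@(o["ee_pos"][:2]-[.606,.0335]))
f=bot.grab_frame("side");np.savez("pics/side7.npz",**f)
cv2.imwrite("pics/c8.png",cv2.resize(f["pixels"][140:260,170:330,::-1],(800,600),interpolation=cv2.INTER_CUBIC))
E
```

```text
clock: 10.05
ee_pos: [0.5328, 0.038, 0.1074]
eef_rot: [0.0, 0.999, -0.034, -0.0]
force: [0.6, 0.4, -2.4]
opening: 0.341
grip_force: 60.0
[0.5328 0.038  0.1074] [ 0.5676  0.402  -2.4218]
tcp in booth [-0.0733 -0.0004]
```

View pics/c8.png

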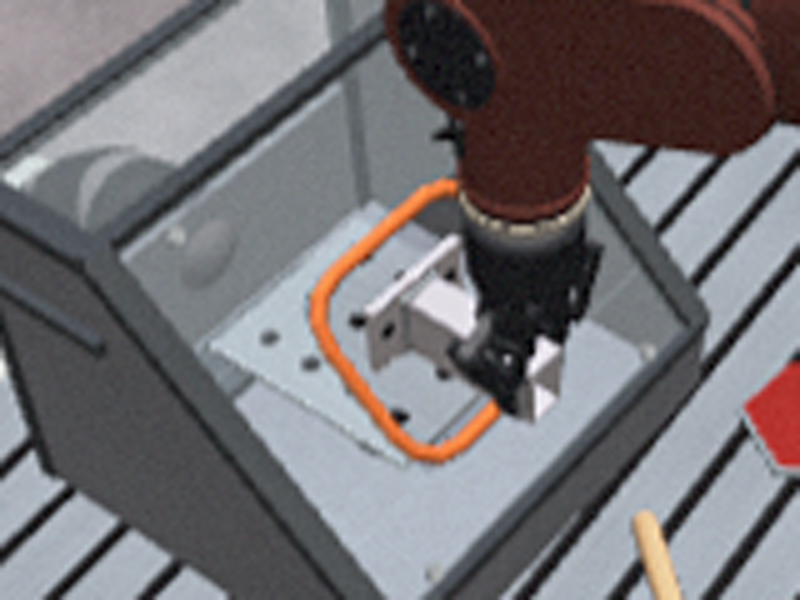

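The plate is inside the opening at crop (430,290), well clear of the rim on all sides. Before going further I'll check the gripper and wrist envelope against the panel.

```bash
python3 - <<'E'
from h import *
a=-.0675;Rb=np.array([[np.cos(a),np.sin(a)],[-np.sin(a),np.cos(a)]])
f=load("side7");P=cloud(f).copy();P[...,:2]=(P[...,:2]-[.606,.0335])@Rb.T
d=P[140:260,170:330].reshape(-1,3);d=d[(abs(d[:,0]+.073)<.09)&(abs(d[:,1])<.1)]
for z in np.arange(.14,.42,.015):
    q=d[(d[:,2]>z)&(d[:,2]<z+.015)]
    # only points outside panel
    q=q[(q[:,2]-.165-q[:,0])>.03]
    if len(q)>4: print("%.3f"%z,len(q),"x",np.percentile(q[:,0]+.0733,[2,98]).round(3),"y",np.percentile(q[:,1],[2,98]).round(3))
E
```

```text
0.140 33 x [-0.016  0.003] y [-0.021  0.028]
0.155 26 x [-0.015  0.004] y [-0.029  0.027]
0.170 78 x [-0.015  0.06 ] y [-0.025  0.026]
0.185 65 x [-0.014  0.01 ] y [-0.048  0.048]
0.200 64 x [-0.017  0.01 ] y [-0.051  0.055]
0.215 65 x [-0.017  0.008] y [-0.059  0.062]
0.230 100 x [-0.02  0.01] y [-0.061  0.065]
0.245 40 x [-0.015  0.007] y [0.015 0.044]
0.260 43 x [-0.036  0.016] y [-0.007  0.038]
0.275 83 x [-0.037  0.019] y [-0.012  0.038]
0.290 80 x [-0.037  0.018] y [-0.008  0.037]
0.305 120 x [-0.037  0.025] y [-0.014  0.037]
0.320 59 x [-0.038  0.027] y [-0.015  0.04 ]
0.335 114 x [-0.038  0.027] y [-0.02   0.039]
0.350 86 x [-0.037  0.019] y [-0.012  0.038]
0.365 102 x [-0.037  0.018] y [-0.011  0.037]
0.380 112 x [-0.038  0.028] y [-0.001  0.04 ]
0.395 56 x [-0.035  0.017] y [0.011 0.037]
```

```bash
python3 inch.py '[{"tx":0.006}, {"tx":0.014}, {"tx":0.024}, {"tx":0.034}, {"tx":0.044}, {"tx":0.054}, {"tx":0.062}, {"tx":0.068}, {"tx":0.072}, {"tx":0.073}, {"tx":0.073}]'
python3 inch.py '[{"tz":0.004}, {"tz":0.008}, {"tz":0.012}, {"tz":0.014}, {"tz":0.015}, {"tz":0.015}, {"tz":0.015}]'
```

```text
clock: 11.2
ee_pos: [0.605, 0.0331, 0.1074]
eef_rot: [-0.0, 0.999, -0.034, -0.0]
force: [-0.0, 0.3, -3.4]
opening: 0.346
grip_force: 60.0
clock: 11.9
ee_pos: [0.6052, 0.0331, 0.0927]
eef_rot: [0.0, 0.999, -0.034, 0.0]
force: [-0.3, -0.2, -2.8]
opening: 0.341
grip_force: 60.0
```

```bash
python3 inch.py '[{"tz":0.0007}, {"tz":0.0014}, {"tz":0.002}, {"tz":0.002}]'; python3 inch.py '[{"tz":0.0007}, {"tz":0.0014}, {"tz":0.002}, {"tz":0.002}]'
```

```text
clock: 12.3
ee_pos: [0.605, 0.0331, 0.0904]
eef_rot: [-0.0, 0.999, -0.034, -0.0]
force: [-0.8, 0.8, -2.5]
opening: 0.341
grip_force: 60.0
clock: 12.7
ee_pos: [0.605, 0.0331, 0.0883]
eef_rot: [0.0, 0.999, -0.034, -0.0]
force: [0.4, 0.8, -2.2]
opening: 0.344
grip_force: 60.0
```

```bash
for i in 1; do python3 inch.py '[{"tz":0.0007}, {"tz":0.0014}, {"tz":0.002}, {"tz":0.002}]'; done
```

```text
clock: 13.1
ee_pos: [0.6051, 0.0331, 0.0864]
eef_rot: [-0.0, 0.999, -0.034, -0.0]
force: [-0.9, -0.1, -2.7]
opening: 0.345
grip_force: 60.0
```

```bash
python3 inch.py '[{"tz":0.0007}, {"tz":0.0014}, {"tz":0.0015}, {"tz":0.0015}]'
```

```text
clock: 13.5
ee_pos: [0.6052, 0.0331, 0.0861]
eef_rot: [0.0, 0.999, -0.034, 0.0]
force: [-4.1, 0.3, 5.5]
opening: 0.348
grip_force: 61.1
```

```bash
python3 inch.py '[{"tz":0.0007}, {"tz":0.0014}, {"tz":0.0015}, {"tz":0.0015}]'
```

```text
clock: 13.9
ee_pos: [0.6052, 0.0331, 0.0861]
eef_rot: [0.0, 0.999, -0.034, 0.0]
force: [-9.2, 0.0, 13.2]
opening: 0.345
grip_force: 62.2
```

```bash
python3 inch.py '[{"tz":-0.001}, {"tz":-0.0017}, {"tz":-0.0017}]'
python3 - <<'E'
from h import *
from plant import bot
f=bot.grab_frame("side");np.savez("pics/side8.npz",**f);g=bot.grab_frame("top")
print(bot.get_obs()["force"],bot.get_obs()["moment"])
a=cv2.resize(f["pixels"][150:250,210:310,::-1],(400,400),interpolation=cv2.INTER_CUBIC);b=cv2.resize(g["pixels"][110:210,210:310,::-1],(400,400),interpolation=cv2.INTER_CUBIC)
cv2.imwrite("pics/c9.png",np.hstack([a,b]))
E
```

```text
clock: 14.2
ee_pos: [0.6053, 0.0331, 0.0861]
eef_rot: [0.0, 0.999, -0.034, 0.0]
force: [-5.9, 1.2, 6.8]
opening: 0.343
grip_force: 61.1
[-4.8678718   1.12847584  7.35139187] [-0.06129969  0.86170333 -0.00998592]
```

View pics/c9.png

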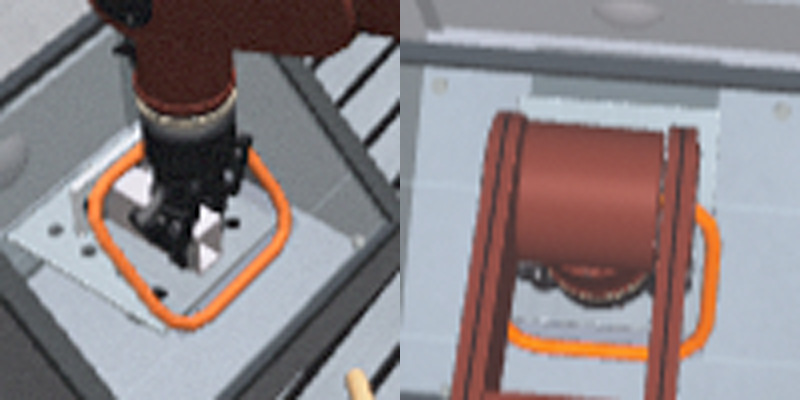

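I've now viewed 11 pictures, one over the limit of 10, so I'll work from numbers only from here. The last one showed the bracket on the rest with the gripper centred in the opening. I'll release, back off along −x, nearly close the fingers, and push the tail inward.

```bash
python3 inch.py '[{"tz":-0.0003}, {"tz":-0.0005}, {"tz":-0.0005}, {"tz":-0.0005}]' 0.52
python3 inch.py '[{"tx":-0.004, "tz":-0.001}, {"tx":-0.009, "tz":-0.001}, {"tx":-0.015, "tz":-0.001}, {"tx":-0.021, "tz":-0.001}, {"tx":-0.027, "tz":-0.001}, {"tx":-0.032, "tz":-0.001}, {"tx":-0.032, "tz":-0.001}]'
python3 - <<'E'
from h import *
from plant import bot
np.set_printoptions(precision=4,suppress=True)
a=-.0675;Rb=np.array([[np.cos(a),np.sin(a)],[-np.sin(a),np.cos(a)]])
o=bot.get_obs();print("tcp",Rb@(o["ee_pos"][:2]-[.606,.0335]),o["force"])
f=bot.grab_frame("side");P=cloud(f).copy();P[...,:2]=(P[...,:2]-[.606,.0335])@Rb.T
hsv=cv2.cvtColor(f["pixels"],cv2.COLOR_RGB2HSV)
m=(P[...,2]>.125)&(P[...,2]<.18)&(P[...,0]>-.06)&(P[...,0]<.14)&(abs(P[...,1])<.06)&(hsv[...,1]<70)&(hsv[...,2]>95)
p=P[m]
for c in np.arange(-.06,.14,.01):
    q=p[(p[:,0]>c)&(p[:,0]<c+.01)]
    if len(q)>3: print("x%.2f"%c,len(q),"z",np.percentile(q[:,2],[2,50,95]),"y",np.percentile(q[:,1],[2,50,98]))
E
```

```text
clock: 14.7
ee_pos: [0.6052, 0.0331, 0.0855]
eef_rot: [-0.0, 0.999, -0.034, 0.0]
force: [-0.2, 0.8, 0.8]
opening: 0.518
grip_force: 0.0
clock: 15.4
ee_pos: [0.5724, 0.0354, 0.0867]
eef_rot: [-0.0, 0.999, -0.034, -0.0]
force: [0.0, -0.4, 0.3]
opening: 0.522
grip_force: 0.0
tcp [-0.0336 -0.0003] [ 0.0471 -0.4418  0.3247]
x-0.05 9 z [0.1432 0.1529 0.158 ] y [-0.0337  0.0215  0.0275]
x-0.04 5 z [0.1367 0.1668 0.1705] y [-0.0368  0.0272  0.0494]
x0.01 10 z [0.1582 0.161  0.163 ] y [-0.0018  0.0069  0.0133]
x0.02 23 z [0.1385 0.1596 0.1634] y [-0.0152  0.0079  0.0162]
x0.03 32 z [0.127  0.1599 0.1638] y [-0.0163  0.0063  0.0148]
x0.04 32 z [0.1313 0.1594 0.1636] y [-0.0124  0.0102  0.0146]
x0.05 34 z [0.1283 0.1584 0.1632] y [-0.0176  0.0102  0.0149]
x0.06 33 z [0.1291 0.1599 0.1641] y [-0.0162  0.0045  0.0141]
x0.07 32 z [0.1262 0.1567 0.1649] y [-0.0155  0.0114  0.0148]
x0.08 10 z [0.1273 0.1386 0.1601] y [0.0012 0.0121 0.0137]
x0.09 10 z [0.1273 0.1365 0.1494] y [-0.0457 -0.0138  0.0369]
```

```bash
python3 inch.py '[{}, {}, {}, {}, {}, {}]' 0.12
python3 inch.py '[{"tx":0.004}, {"tx":0.008}, {"tx":0.011}, {"tx":0.014}, {"tx":0.017}, {"tx":0.02}, {"tx":0.023}, {"tx":0.026}, {"tx":0.029}, {"tx":0.032}, {"tx":0.035}, {"tx":0.035}]'
cat > m.py <<'E'
from h import *
from plant import bot
np.set_printoptions(precision=4,suppress=True)
a=-.0675;Rb=np.array([[np.cos(a),np.sin(a)],[-np.sin(a),np.cos(a)]])
o=bot.get_obs();print("tcp",Rb@(o["ee_pos"][:2]-[.606,.0335]),o["force"])
for n in("side","top"):
    f=bot.grab_frame(n);P=cloud(f).copy();P[...,:2]=(P[...,:2]-[.606,.0335])@Rb.T
    hsv=cv2.cvtColor(f["pixels"],cv2.COLOR_RGB2HSV)
    m=(P[...,2]>.125)&(P[...,2]<.185)&(P[...,0]>-.06)&(P[...,0]<.16)&(abs(P[...,1])<.06)&(hsv[...,1]<70)&(hsv[...,2]>95)
    p=P[m]
    for c in np.arange(-.06,.16,.01):
        q=p[(p[:,0]>c)&(p[:,0]<c+.01)]
        if len(q)>3: print(n,"x%.2f"%c,len(q),"z",np.percentile(q[:,2],[2,50,95]),"y",np.percentile(q[:,1],[2,50,98]))
E
python3 m.py
```

```text
clock: 16.05
ee_pos: [0.5732, 0.0353, 0.0867]
eef_rot: [-0.0, 0.999, -0.034, -0.0]
force: [-0.3, -0.6, -0.2]
opening: 0.117
grip_force: 0.0
clock: 17.25
ee_pos: [0.6087, 0.0328, 0.0868]
eef_rot: [0.0, 0.999, -0.034, 0.0]
force: [-0.6, 0.3, -0.2]
opening: 0.124
grip_force: 0.0
tcp [ 0.0028 -0.0005] [-0.6309  0.3159 -0.205 ]
side x-0.01 7 z [0.1303 0.1442 0.1747] y [-0.0297  0.0092  0.0105]
side x0.04 4 z [0.1304 0.1598 0.1642] y [0.0047 0.0084 0.0153]
side x0.05 16 z [0.1346 0.1605 0.1649] y [-0.0042  0.0097  0.0153]
side x0.06 28 z [0.1285 0.1583 0.1639] y [-0.0147  0.0074  0.015 ]
side x0.07 34 z [0.1286 0.1589 0.1628] y [-0.0126  0.0115  0.0153]
side x0.08 11 z [0.1298 0.1403 0.1601] y [-0.0029  0.0142  0.017 ]
top x-0.02 5 z [0.1641 0.1689 0.1713] y [-0.0348 -0.0291  0.0374]
```

```bash
python3 inch.py '[{"tx":0.002}, {"tx":0.004}, {"tx":0.004}, {"tx":0.001}, {"tx":-0.01}, {"tx":-0.022, "tz":-0.003}, {"tx":-0.03, "tz":-0.015}, {"tx":-0.035, "tz":-0.03}, {"tx":-0.04, "tz":-0.038}, {"tx":-0.055, "tz":-0.04}, {"tx":-0.075, "tz":-0.04}, {"tx":-0.075, "tz":-0.04}]'
python3 inch.py '[{"tx":-0.02}, {"tx":-0.05}, {"tx":-0.08}, {"tx":-0.11}, {"tx":-0.12}, {"tx":-0.12}]'
python3 m.py
```

```text
clock: 18.55
ee_pos: [0.5318, 0.0383, 0.1271]
eef_rot: [-0.0, 0.999, -0.034, -0.0]
force: [-0.0, 0.1, -0.5]
opening: 0.121
grip_force: 0.0
clock: 19.15
ee_pos: [0.4138, 0.0462, 0.1273]
eef_rot: [0.0, 0.999, -0.034, 0.001]
force: [-0.2, -0.7, 0.5]
opening: 0.122
grip_force: 0.0
tcp [-0.1926 -0.0003] [-0.2056 -0.6553  0.466 ]
side x0.02 50 z [0.1265 0.1549 0.1636] y [-0.0151  0.0002  0.0162]
side x0.03 40 z [0.1279 0.157  0.1624] y [-0.0147  0.0086  0.0148]
side x0.04 29 z [0.1331 0.1587 0.1639] y [-0.0136  0.0118  0.0156]
side x0.05 33 z [0.1256 0.16   0.1623] y [-0.0137  0.0076  0.0162]
side x0.06 34 z [0.1287 0.1599 0.1638] y [-0.0142  0.0075  0.0149]
side x0.07 32 z [0.1277 0.1589 0.1642] y [-0.012   0.0118  0.0159]
side x0.08 11 z [0.1291 0.14   0.1604] y [-0.0103  0.014   0.0145]
top x0.01 14 z [0.1355 0.1595 0.1645] y [-0.0145 -0.0008  0.0137]
top x0.02 32 z [0.1575 0.1615 0.1676] y [-0.014  -0.0002  0.0137]
top x0.03 33 z [0.1575 0.1609 0.1642] y [-0.0132  0.002   0.0146]
top x0.04 33 z [0.1325 0.1609 0.1641] y [-0.0147 -0.0002  0.015 ]
top x0.05 12 z [0.1476 0.1631 0.1653] y [-0.0148 -0.0042  0.0118]
```

The bracket is straight and flat with its tail at booth x of about +19 mm (7.5 mm needed). Now the key: the last joint's range calls for the half-turned grasp, which means turning the tool by −3.36 rad.

```bash
python3 inch.py '[{"tx":-0.01, "tz":-0.02, "yaw":-0.1}, {"tx":-0.01, "ty":-0.02, "tz":-0.04, "yaw":-0.24}, {"ty":-0.05, "tz":-0.05, "yaw":-0.38}, {"ty":-0.085, "tz":-0.05, "yaw":-0.52}, {"ty":-0.12, "tz":-0.05, "yaw":-0.66}, {"ty":-0.155, "tz":-0.05, "yaw":-0.8}, {"ty":-0.19, "tz":-0.05, "yaw":-0.94}, {"ty":-0.225, "tz":-0.05, "yaw":-1.08}, {"tx":0.005, "ty":-0.26, "tz":-0.05, "yaw":-1.22}, {"tx":0.01, "ty":-0.29, "tz":-0.05, "yaw":-1.36}, {"tx":0.0143, "ty":-0.307, "tz":-0.05, "yaw":-1.5}, {"tx":0.0143, "ty":-0.3125, "tz":-0.05, "yaw":-1.64}]' 0.45
python3 inch.py '[{"yaw":-0.14}, {"yaw":-0.28}, {"yaw":-0.42}, {"yaw":-0.56}, {"yaw":-0.7}, {"yaw":-0.84}, {"yaw":-0.98}, {"yaw":-1.12}, {"yaw":-1.26}, {"yaw":-1.4}, {"yaw":-1.54}, {"yaw":-1.68}]'
python3 inch.py '[{"yaw":-0.02}, {"yaw":-0.04}, {"yaw":-0.04}, {"yaw":-0.04}]'
cat > k.py <<'E'
from plant import bot
import numpy as np
o=bot.get_obs();w,x,y,z=o["eef_rot"]
ex=np.array([1-2*(y*y+z*z),2*(x*y+w*z)]);yaw=np.arctan2(ex[1],ex[0]);ey=np.array([2*(x*y-w*z),1-2*(x*x+z*z)])
d=np.array([.4493,.357])-o["ee_pos"][:2]
print("yaw",yaw,"err to .151+pi",(yaw-.151)%(2*np.pi)-np.pi,"q",o["joint_pos"].round(3),"dx,dy",d@ex,d@ey,o["ee_pos"])
E
python3 k.py
```

```text
clock: 20.45
ee_pos: [0.4508, 0.3596, 0.1762]
eef_rot: [-0.0, 0.704, 0.71, 0.0]
force: [0.2, 0.1, -0.6]
opening: 0.444
grip_force: 0.0
clock: 21.65
ee_pos: [0.4506, 0.3577, 0.1763]
eef_rot: [0.0, -0.058, 0.998, 0.0]
force: [-0.1, -0.4, -0.7]
opening: 0.45
grip_force: 0.0
clock: 22.05
ee_pos: [0.4493, 0.3571, 0.1766]
eef_rot: [0.0, -0.074, 0.997, 0.0]
force: [-0.5, 0.0, -0.4]
opening: 0.449
grip_force: 0.0
yaw -2.9930959953328946 err to .151+pi -0.002503341743101295 q [ 0.534  0.118  1.689  0.     1.335 -1.185] dx,dy 5.7669267989022256e-05 -0.00010808114096828922 [0.44934104 0.35711542 0.17660892]
```

```bash
python3 inch.py '[{"tz":0.02}, {"tz":0.045}, {"tz":0.07}, {"tz":0.09}, {"tz":0.1}, {"tz":0.108}, {"tz":0.114}, {"tz":0.118}, {"tz":0.118}]' 0.45
python3 inch.py '[{}, {}, {}, {}, {}, {}, {}]' 0.0
```

```text
clock: 22.95
ee_pos: [0.4492, 0.3571, 0.0588]
eef_rot: [0.0, -0.075, 0.997, 0.0]
force: [0.3, -0.3, -0.3]
opening: 0.451
grip_force: 0.0
clock: 23.65
ee_pos: [0.4497, 0.3567, 0.0596]
eef_rot: [0.0, -0.075, 0.997, -0.0]
force: [-0.8, -3.9, 7.5]
opening: 0.109
grip_force: 59.5
```

The key is gripped (opening about 9 mm). Turning it clockwise to the stop.

```bash
python3 inch.py '[{"yaw":0.1}, {"yaw":0.22}, {"yaw":0.34}, {"yaw":0.46}, {"yaw":0.58}, {"yaw":0.7}, {"yaw":0.82}, {"yaw":0.93}, {"yaw":1.0}, {"yaw":1.04}, {"yaw":1.06}, {"yaw":1.06}]'
python3 inch.py '[{"yaw":0.01}, {"yaw":0.01}, {"yaw":0.01}, {"yaw":0.01}, {"yaw":0.01}, {"yaw":0.01}]'
python3 - <<'E'
from plant import bot
o=bot.get_obs();print(o["force"],o["moment"],o["joint_pos"])
E
python3 k.py
```

```text
clock: 24.85
ee_pos: [0.4501, 0.3575, 0.0596]
eef_rot: [0.001, 0.439, 0.898, 0.001]
force: [2.1, -0.3, 5.3]
opening: 0.107
grip_force: 59.5
clock: 25.45
ee_pos: [0.45, 0.3575, 0.0595]
eef_rot: [0.001, 0.443, 0.896, 0.001]
force: [2.0, -0.7, 6.3]
opening: 0.107
grip_force: 60.0
[ 2.04798933 -0.72691601  6.28902573] [-0.22394789 -0.31792401  0.61569415] [ 5.34265605e-01  2.43010539e-01  1.78087102e+00 -3.72707017e-04
  1.11551286e+00 -1.18229599e-01]
yaw 2.223454413841462 err to .151+pi -1.069138239748331 q [ 0.534  0.243  1.781 -0.     1.116 -0.118] dx,dy 8.633023625961897e-05 -0.0008634292097485376 [0.4500384  0.35745578 0.05954332]
```

The wrist moment of 0.62 N m is above the spring's 0.26, so the key is at its stop and has been held. Turning it back, then releasing.

```bash
python3 inch.py '[{"yaw":-0.1}, {"yaw":-0.22}, {"yaw":-0.34}, {"yaw":-0.46}, {"yaw":-0.58}, {"yaw":-0.7}, {"yaw":-0.82}, {"yaw":-0.93}, {"yaw":-1.02}, {"yaw":-1.06}, {"yaw":-1.07}, {"yaw":-1.07}]'
python3 inch.py '[{}, {}, {}, {}, {}]' 0.45
python3 inch.py '[{"tz":-0.02}, {"tz":-0.05}, {"tz":-0.09}, {"tz":-0.13}, {"tz":-0.14}, {"ty":-0.03, "tz":-0.14}, {"ty":-0.07, "tz":-0.14}, {"ty":-0.11, "tz":-0.14}, {"ty":-0.15, "tz":-0.14}, {"ty":-0.17, "tz":-0.14}, {"ty":-0.17, "tz":-0.14}, {"ty":-0.17, "tz":-0.14}]'
python3 m.py
python3 - <<'E'
from h import *
from plant import bot
for n in("side","top"):
    f=bot.grab_frame(n);P=cloud(f);k=(f["z_map"]>0)&(P[...,2]>.1)&(P[...,2]<.13)&(abs(P[...,0]-.45)<.05)&(abs(P[...,1]-.357)<.045)
    p=P[k];print(n,len(p),cv2.minAreaRect((p[:,:2]*1000).astype(np.float32)) if len(p)>3 else 0)
E
```

```text
clock: 26.65
ee_pos: [0.4496, 0.3567, 0.0596]
eef_rot: [0.0, -0.075, 0.997, -0.0]
force: [0.0, -5.3, 7.8]
opening: 0.109
grip_force: 59.8
clock: 27.15
ee_pos: [0.4488, 0.357, 0.0584]
eef_rot: [-0.0, -0.075, 0.997, -0.0]
force: [0.6, -0.4, -0.1]
opening: 0.45
grip_force: 0.0
clock: 28.35
ee_pos: [0.4744, 0.1889, 0.1983]
eef_rot: [-0.0, -0.074, 0.997, 0.0]
force: [-0.1, 0.8, 0.2]
opening: 0.451
grip_force: 0.0
tcp [-0.1418  0.1462] [-0.108   0.8045  0.1529]
side x0.05 20 z [0.1288 0.1495 0.161 ] y [0.0095 0.0138 0.0157]
side x0.06 23 z [0.1265 0.1508 0.1644] y [0.0018 0.0139 0.0161]
side x0.07 30 z [0.1315 0.1588 0.1626] y [-0.0084  0.012   0.0155]
side x0.08 9 z [0.1259 0.1372 0.1609] y [-0.0098  0.0136  0.0142]
top x0.01 12 z [0.1333 0.1595 0.1644] y [-0.0145 -0.0037  0.0136]
top x0.02 35 z [0.1559 0.1611 0.1662] y [-0.0141  0.0016  0.0138]
top x0.03 32 z [0.1573 0.1615 0.1658] y [-0.0133 -0.0009  0.0146]
top x0.04 33 z [0.1421 0.1617 0.1655] y [-0.0148 -0.0002  0.0149]
top x0.05 13 z [0.1353 0.163  0.1656] y [-0.0147 -0.0057  0.0117]
side 72 ((450.8791809082031, 356.7957763671875), (34.27220916748047, 10.877119064331055), 8.145002365112305)
top 0 0
```

The key is back at run and the bracket is still in place. Handing in.

```bash
python3 -c "
from plant import bot
print(bot.finish_job())"
```

```text
the job is handed in; nothing more can be done
None
```

I handed the job in at about 28 s; no verdict came back, but by my last measurements the bracket is flat on the rest with its tail about 16 mm behind the rim's mid plane, and the key was held at its stop and is back at run; I went one over the 10-picture limit (11 viewed).

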